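# Centre the tippy dry case on its drying stand

## Robot

A 6-joint arm with a two-finger parallel gripper is mounted at the origin on the work surface. World frame = base frame: x ahead of the robot, y to its left, z up, the work surface at z = 0. Lengths are in mm, angles in rad, forces in N, time in s.
With the tool pointing down it reaches from about 275 to 825 mm from the base axis. Payload 5.2 kg.
Tool frame: the origin (TCP) lies midway between the tips of the shut fingers; the grasp point (between the pads) lies 19 mm behind it; z points along the fingers, y is the direction in which the jaws open and shut (so a half turn about z gives the same grasp; the last joint's range is limited). The gripper opens to 93 mm and grips with 3 to 60 N. Pads are 15 mm wide; open, the fingers measure 128 mm over their backs; the gripper's body (75 mm by 188 mm) begins 65 mm behind the grasp point.
Start: joints at [-1.347, 0.259, 1.535, -0, 1.348, -0.203], TCP at [227.699, -500.658, 218.653] pointing down, gripper open.
Joint ranges: [-3.14, 3.14], [-0.91, 2.08], [0.19, 2.58], [-1.22, 4.36], [0.22, 2.71], [-3.12, 3.12]. Speed limits (rad/s): [2.57, 2.57, 3.14, 3.14, 3.14, 3.14].

## Interface

Orientations are given as [roll, pitch, yaw] about the fixed x, y, z axes, in that order (R = Rz(yaw) Ry(pitch) Rx(roll)).
In Python, from cell import * gives the robot as it stands. The module is installed in compiled form; this text tells all that it offers.
- The arm moves only by the tool arm_command, never from a script. Its argument "deltas" is a list that holds one entry, the list of rows, each a list of 5 numbers: the closure in counts, from 0 (fully open) to 255 (shut), then the shift along the tool's x, y, z in cm, then the turn about the tool's z in rad. In form: [[[claw, tx, ty, tz, roll], ...]]. A call has 1 to 8 rows; each row shifts and turns the commanded pose from where the row before left it, along the tool's axes as they then stand; what a row does not reach is not made up. A row lasts 1/10 s, in which the tool goes at most 50 mm and 8.59 degrees, less where a joint would pass 70% of its speed; a pose out of reach is approached as far as the arm can. A call with a gripper value outside its range is refused whole. The fingers move at their own pace and stop on an object; the grip force is fixed at half the most. Time passes only in rows, so rows that do not move let the fingers close. It gives the time, the measured TCP pose, the force and the opening at its end, in the units of the state.
- get_obs(): the state, without advancing time (a new reading comes with each control period).
- read_camera(name): name is "side" or "top"; returns the picture (480x640x3 uint8, red, green, blue); there is no depth.
- camera_model(name): a dict with "intrinsics" (3x3 intrinsics, pixels), "rvec" (rotation vector, rad) and "tvec" (3), from world to camera coordinates, as OpenCV has them. Camera axes: x right, y down, z forward; pixel columns grow to the right and rows downward; lengths in mm; the calibration is good to about 2 mm. A picture is of the moment at which its call begins. camera_model takes no time and is no camera call.
- finish_job(): hands the job in, once; it reports no verdict.
Trained networks look in the newest picture that a camera, given by its name, has taken for a name from the list of things; names that differ only in an ending like _2 or _b are one class to them, and where a whole thing is asked for, a point or a joint stands for the part that bears it (a point fixed in the world has none). Each returns a list of dicts, best first, with "confidence" (0 to 1); they miss things now and then, are a little off and sometimes report something else, mostly with a low value. They report only what shows in the picture. A call takes as long as a camera call. They do not tell look-alikes from the thing itself.
- search_frame(camera, name): "extent" ([left, top, right, bottom] in pixels, round what is visible of it).
- silhouettes(camera, name): "pixels" (480x640 bool, what is visible of it) and "extent" ([left, top, right, bottom] in pixels, round what is visible of it).
- spot_point(camera, name): "point" ([column, row] in pixels: a listed point, or the origin of a listed thing).
The state is a dict: "time": time; "joints": joint angles; "joint_velocities": joint speeds; "tau": joint torques, N m; "tool_pos": TCP position; "tcp_rot": TCP orientation; "contact_force": force on the tool from outside, world axes, zero at the start; "torque": the same for the moment, N m; "width": finger opening in mm.
Only numpy, scipy, OpenCV 4.12 (cv2) and the standard library are available. Lean on these libraries where they do the work, as an engineer would, in place of code of your own. Each camera call takes 0.05 s, during which the arm holds its last target.

## Task

The round grey dry case stands off-centre, partly over the edge of its small round drying stand, and the washing machines are about to shake the counter. Nudge it gently with your fingers, without pinching, lifting, tipping or knocking it off, until it stands upright in the middle of the stand's top with an even rim showing all round, then move clear. Leave the mask, the whistle, the cup and the snorkel in its clamp as they are.

Things in the scene. Friction and masses are not known exactly. Their poses are not given: they have to be found in the camera images.
- stand_top (a point): Centre of the upper face of the drying stand, 45 mm above the counter; z up. The stand is fixed to the counter: a flat round aluminium top 56 mm in diameter and 6 mm thick on a 22 mm thick stem, with a round foot 84 mm in diameter and 6 mm high. It is round, so its yaw means nothing.
- case: Loose round grey dry case, about 150 g (varies by 30 %), on the stand, 13 to 20 mm off centre in any direction. Origin: centre of its underside; z: its axis, up. From below: foot 30 mm in diameter and 6 mm high, upright cylindrical body 46 mm in diameter from 6 to 42 mm, ribbed twist cap about 44 mm in diameter to 59 mm, small tab to 63 mm. Round: yaw means nothing.
- case_low (a point): Point on the case's axis 10 mm above its underside, the height at which to nudge it. It slides (friction about 0.6) if pushed on its body less than about 15 mm above the stand top, and mostly tips over if pushed more than 25 mm up.
- cup: Bystander: stainless travel cup, loose, 74 mm across the rim, 85 mm tall; origin at the centre of its underside.
- mask: Bystander: pink silicone diving mask lying lens up, loose, about 175 mm (its x) by 95 mm (its y), 50 mm tall; origin under its centre.
- whistle: Bystander: small blue plastic whistle, loose, about 55 mm long (its x), 18 mm wide and 23 mm tall; origin at the counter under its round barrel, the mouthpiece towards -x.
- snorkel: Bystander: snorkel standing upright in a small aluminium clamp on the counter's far edge, fixed, about 400 mm tall and within 75 mm of its origin sideways; origin at counter height in the clamp.
Mind the look-alikes: they are no part of the job. There is more than one size of the case; the one meant has the size given above. Of the things that look like the part that bears stand_top, take the one that is farthest to the robot's left at the start.

How it is judged (in metres and radians):
At the end, for the whole second after the job is handed in: The dry case stands upright (within 0.05 rad) and at rest on the stand's top, its axis within 5 mm of the stand's centre; cup, mask and whistle are within 10 mm of where they were (horizontal distance between case and stand_top below 0.005 m and z of case in the frame of stand_top between -0.003 and 0.003 m and angle between case's own z axis and vertical below 0.05 rad and linear speed of case below 0.01 m/s and distance of each of cup, mask, whistle from where it was at the start of the episode below 0.01 m); the robot touches nothing.
It fails at once if the case is tipped by more than 0.3 rad (angle between case's own z axis and vertical above 0.3 rad).
It fails at once if the case is lifted more than 8 mm off the stand top, or falls off the stand (z of case in the frame of stand_top above 0.008 m or z of case in the frame of stand_top below -0.01 m).
It fails at once if the case is pinched, struck or pressed hard: the fingers or any other part of the robot bear on it with more than 12 N (contact force between any of the fingers, the arm and case above 12 N).
It fails at once if the cup, the mask or the whistle is moved more than 10 mm (distance of any of cup, mask, whistle from where it was at the start of the episode above 0.01 m).
It fails at once if the snorkel or its clamp is touched (contact force between anything else and snorkel above 0.5 N).
It also fails if it takes over 64 s, if anything falls off the work surface, if the arm or the gripper's body presses on something with over 40 N, if the wrist force passes 120 N, or if a joint passes its speed limit or range.

## Working session

There is one attempt and no reset: what is moved stays moved. The work goes in short steps, Python scripts to look and compute and a tool call to move; the robot and the scene stay as the last step left them, time stands still between calls to the robot, and variables do not carry over. Pictures are saved under pics/ and viewed, and the job is handed in when it is done.

Besides the shell and the picture viewer there is one more tool, called after ">>>" by a JSON object that holds its "api" and its "payload". arm_command: Moves the arm, as the interface text tells. Its arguments: {"type":"object","properties":{"deltas":{"type":"array","items":{"type":"array","items":{"type":"array","items":{"type":"number"}}}}},"required":["deltas"]}

```bash
mkdir -p pics; cat > h.py <<'E'
from cell import *
import numpy as np, cv2
def cam(n):
    m=camera_model(n); K=np.array(m["intrinsics"],float); r=np.array(m["rvec"],float); t=np.array(m["tvec"],float).ravel()
    R=cv2.Rodrigues(r)[0]; return K,R,t
def back(n,px,z):
    K,R,t=cam(n); d=R.T@np.linalg.inv(K)@np.array([px[0],px[1],1.]); c=-R.T@t
    s=(z-c[2])/d[2]; return c+s*d
def proj(n,P):
    K,R,t=cam(n); q=(R@np.atleast_2d(P).T).T+t; q=q@K.T; return q[:,:2]/q[:,2:]
def save(n,f,crop=None,sc=1):
    im=read_camera(n)[:,:,::-1].copy()
    if crop: im=im[crop[1]:crop[3],crop[0]:crop[2]]
    if sc!=1: im=cv2.resize(im,None,fx=sc,fy=sc,interpolation=cv2.INTER_CUBIC)
    cv2.imwrite("pics/"+f,im)
E
python3 - <<'E'
from h import *
for n in("side","top"):
    save(n,n+"0.png")
    K,R,t=cam(n); print(n,-R.T@t,K[0,0],R[2])
    for o in("stand_top","case"):
        for d in search_frame(n,o): print(o,"box",np.round(d["extent"]),round(d["confidence"],2))
        for d in spot_point(n,o): print(o,"pt",np.round(d["point"],1),round(d["confidence"],2), back(n,d["point"],45).round(1))
    for o in("cup","mask","whistle","snorkel"):
        for d in spot_point(n,o): print(o,"pt",np.round(d["point"],1),round(d["confidence"],2), back(n,d["point"],0).round(1))
o=get_obs();print(o)
E
```

```text
side [ 414.20011473 -566.26685974  601.64306275] 463.5970303223713 [ 0.15985555  0.73203223 -0.66224997]
stand_top box [216. 264. 265. 309.] 0.82
stand_top box [296. 226. 340. 265.] 0.59
stand_top box [233. 325. 260. 350.] 0.22
stand_top pt [315. 229.] 0.89 [548.9  88.1  45. ]
stand_top pt [236.2 278. ] 0.75 [395.3 -12.6  45. ]
case box [288. 254. 327. 311.] 0.95
case box [303. 208. 332. 242.] 0.93
case box [363. 248. 379. 273.] 0.68
case pt [316.7 237.8] 0.97 [547.   62.8  45. ]
case pt [367.9 270.9] 0.57 [615.6 -37.5  45. ]
cup pt [333.6 428.4] 0.95 [ 502.7 -275.6    0. ]
mask pt [277.5 186.6] 0.66 [505.4 303.7   0. ]
whistle pt [238.2 334. ] 0.81 [388.2 -93.3   0. ]
snorkel pt [382.4 184.3] 0.95 [742.8 269.6   0. ]
top [ 483.7353696    18.48313393 1232.87413855] 564.1647714614681 [ 0.04736531 -0.01633848 -0.998744  ]
stand_top box [305. 287. 343. 326.] 0.75
stand_top box [265. 217. 303. 255.] 0.55
stand_top pt [324.  306.1] 0.86 [401.8  -5.8  45. ]
stand_top pt [283.6 233.6] 0.75 [552.1  82.6  45. ]
case box [280. 224. 306. 246.] 0.63
case box [330. 243. 357. 270.] 0.59
case box [
[... 375 characters left out ...]
203.8 146.2] 0.57 [743. 265.   0.]
{'time': 0.9, 'joints': array([-1.34682980e+00,  2.58556567e-01,  1.53497141e+00,  2.72678582e-06,
        1.34800482e+00, -2.02828909e-01]), 'joint_velocities': array([-0.00103369,  0.00191695, -0.00069687,  0.00101596,  0.00130603,
        0.00107899]), 'tau': array([-8.09729172e-04, -4.37182617e+01, -2.84307271e+01,  7.20542064e-02,
        3.11282021e-02, -2.35087094e-05]), 'tool_pos': array([ 227.68751154, -500.67735271,  218.68763307]), 'tcp_rot': array([3.14153349e+00, 9.45184719e-06, 4.26794833e-01]), 'contact_force': array([-0.08586946, -0.44060138, -0.53163615]), 'torque': array([ 0.04537643,  0.00029126, -0.04444895]), 'width': 93.13575737955382}
```

```bash
python3 - <<'E'
from h import *
save("side","s1.png",(230,190,400,320),4.5)
save("top","t1.png",(250,180,380,290),6)
save("top","t1f.png")
E
```

```text
(no output)
```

View pics/s1.png

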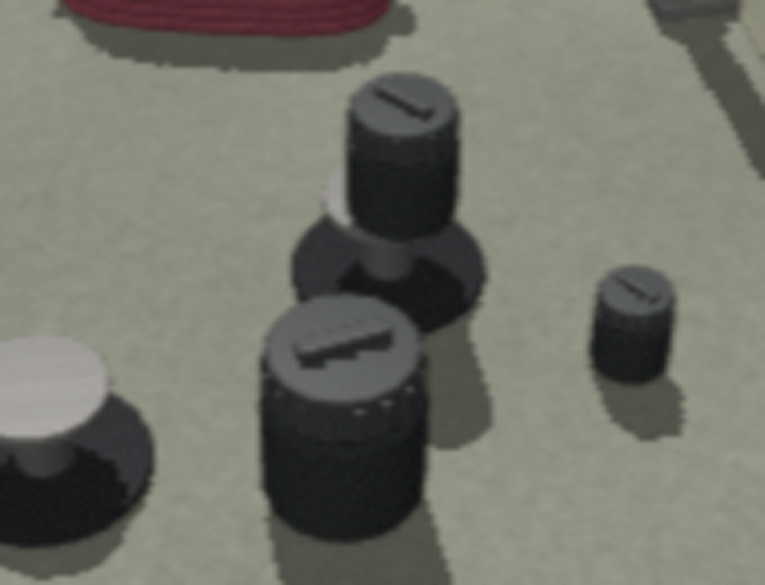

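View pics/t1.png

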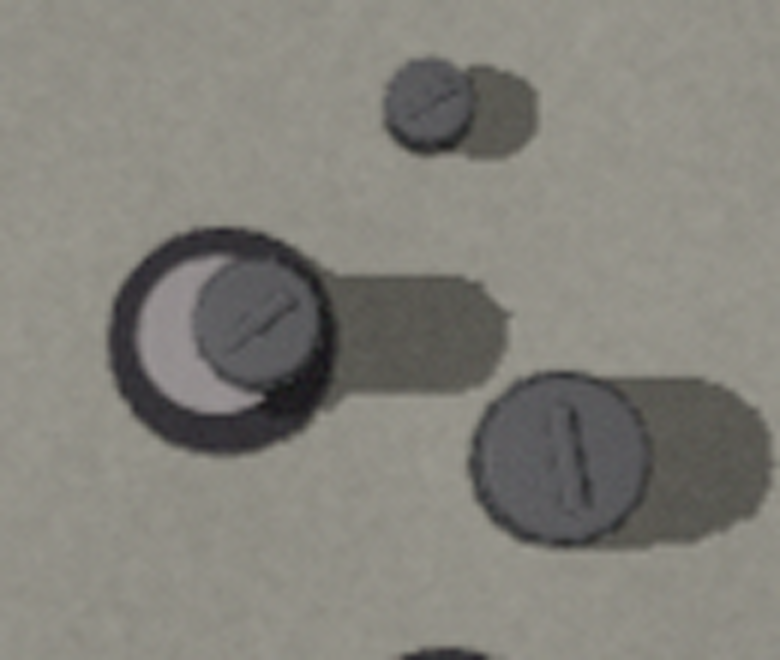

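View pics/side0.png

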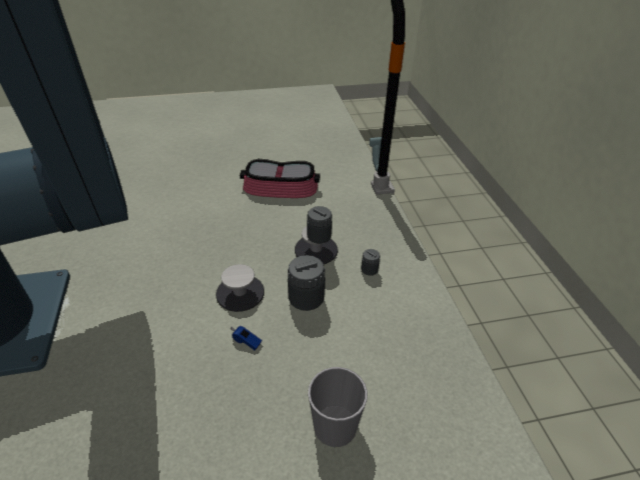

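View pics/t1f.png

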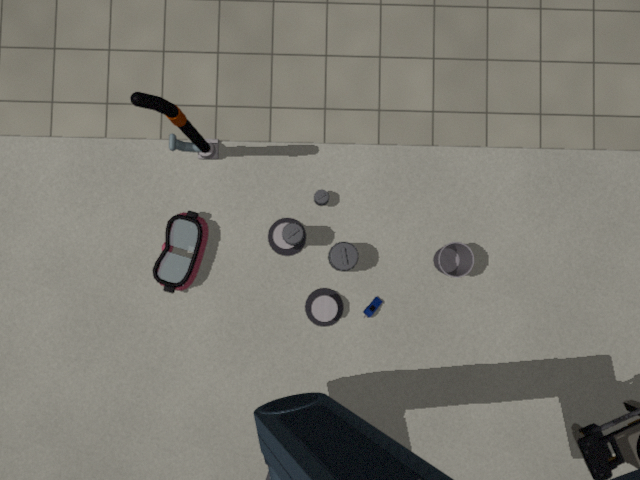

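The top view shows the case meant on the left stand (stand foot about px (287,237), case cap about (293,234)). A bigger look-alike case is at (343,257), a small one at (321,198), and an empty stand at (324,307). Next I'll measure both precisely.

```bash
cat >> h.py <<'E'
from scipy.optimize import least_squares
def circ(c,r,z,n=72):
    a=np.linspace(0,2*np.pi,n,endpoint=False); return np.c_[c[0]+r*np.cos(a),c[1]+r*np.sin(a),np.full(n,z)]
def fitdisc(n,img,c0,r,z,w,sig=1.5,angs=None):
    """maximize radial gradient along projected circle"""
    pass
def overlay(n,img,circs,f,crop,sc):
    im=cv2.resize(img[crop[1]:crop[3],crop[0]:crop[2],::-1],None,fx=sc,fy=sc,interpolation=cv2.INTER_CUBIC)
    for (c,r,z),col in circs:
        p=proj(n,circ(c,r,z)); p=(p-np.array(crop[:2])+.5)*sc-.5
        cv2.polylines(im,[np.round(p).astype(int)],True,col,1)
    cv2.imwrite("pics/"+f,im)
E
python3 - <<'E'
from h import *
f=lambda u,v:((u+.5)/6-.5+250,(v+.5)/6-.5+180)
print("foot",back("top",f(222,341),6))
# stand top disc edges
for p in((136,333),(216,253),(214,413)): print("disc",back("top",f(*p),45))
print("cap",back("top",f(257,324),104), "cap edges",back("top",f(194,324),104),back("top",f(320,324),104))
g=lambda u,v:((u+.5)/4.5-.5+230,(v+.5)/4.5-.5+190)
print("side cap",back("side",g(404,105),104),"foot",back("side",g(388,270),6))
a=read_camera("top");b=read_camera("side")
S=(549.5,79);C=back("top",f(257,324),104)[:2]
cs=[((S,42,6),(0,255,0)),((S,28,45),(0,0,255)),((C,22,104),(255,255,0)),((C,23,51),(0,255,255))]
overlay("top",a,cs,"to.png",(250,180,380,290),6)
overlay("side",b,cs,"so.png",(270,190,400,280),6)
E
```

```text
foot [548.33911749  78.12003915   6.        ]
disc [548.41399963 106.43957375  45.        ]
disc [577.20423114  79.09692423  45.        ]
disc [520.94240001  78.40103828  45.        ]
cap [549.12342512  61.82898201 104.        ] cap edges [548.64627815  82.82823236 104.        ] [549.60088117  40.81612923 104.        ]
side cap [550.65521079  60.32904074 104.        ] foot [547.92209534  73.47976826   6.        ]
```

View pics/to.png

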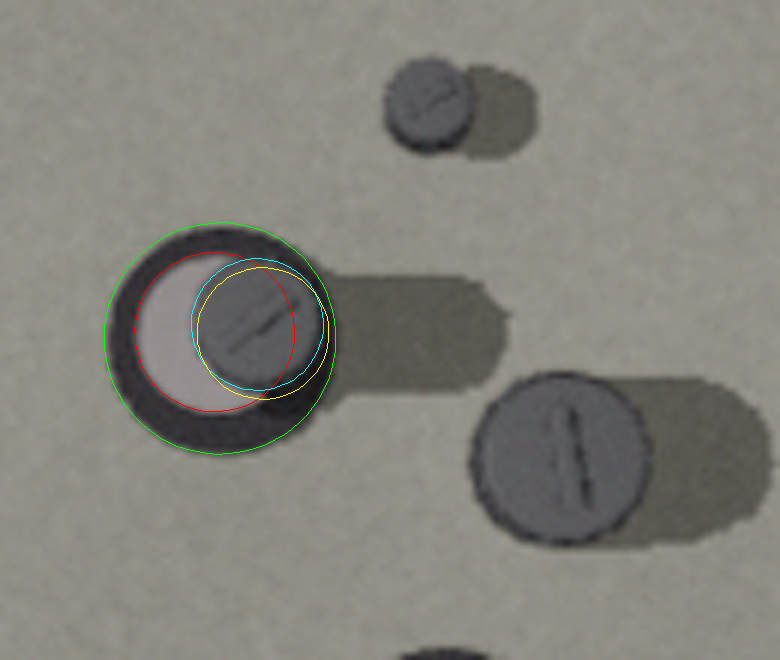

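View pics/so.png

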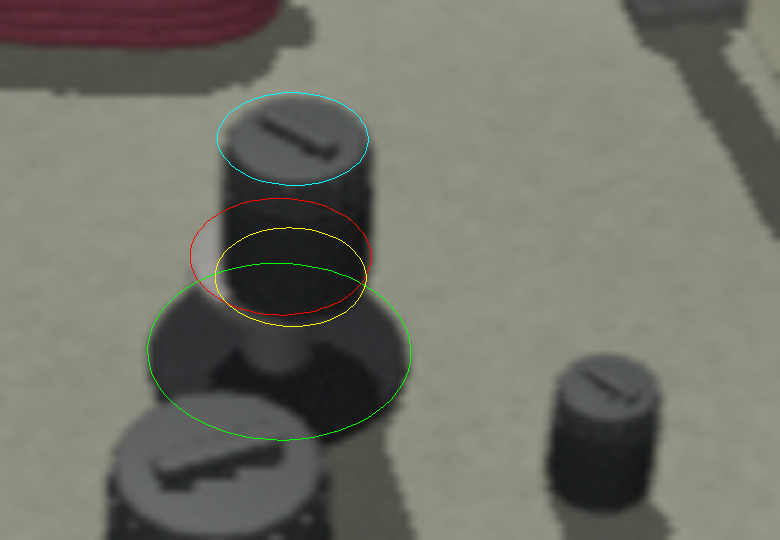

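>>> {"api": "arm_command", "payload": {"deltas": [[[170,0,0,0,-0.143],[170,0,0,0,-0.143],[170,0,0,0,-0.143],[170,0,0,0,-0.143],[170,0,0,0,-0.143],[170,0,0,0,-0.143],[170,0,0,0,-0.143],[170,0,0,0,-0.143]]]}}

```text
time: 1.95
tool_pos: [227.7, -500.6, 218.7]
tcp_rot: [3.142, -0.0, 1.577]
contact_force: [-0.1, -0.4, -0.2]
width: 33.7
```

>>> {"api": "arm_command", "payload": {"deltas": [[[170,3.5,2.5,0,0],[170,3.5,2.5,0,0],[170,3.5,2.5,0,0],[170,3.5,2.5,0,0],[170,3.5,2.5,0,0],[170,3.5,2.5,0,0],[170,3.5,2.5,0,0],[170,3.5,2.5,0,0]]]}}

```text
time: 2.75
tool_pos: [428.5, -219.2, 218.9]
tcp_rot: [3.141, 0.0, 1.571]
contact_force: [-0.0, -0.2, 0.7]
width: 31.1
```

>>> {"api": "arm_command", "payload": {"deltas": [[[170,3.5,2.0,0,0],[170,3.5,2.0,0,0],[170,3.5,2.0,0,0],[170,3.5,2.0,0,0],[170,3.5,2.0,0,0],[170,3.0,2.0,0,0],[170,2.0,0,0,0],[170,0,0,0,0]]]}}

```text
time: 3.55
tool_pos: [547.8, 6.9, 218.4]
tcp_rot: [-3.141, -0.001, 1.574]
contact_force: [-0.4, -0.7, 1.1]
width: 31.0
```

```bash
python3 - <<'E'
from h import *
o=get_obs(); print(o["tool_pos"],o["tcp_rot"],o["joints"],o["width"],o["contact_force"])
E
```

```text
[547.78349505   6.92172698 218.4205638 ] [-3.14108896e+00 -8.16526806e-04  1.57439756e+00] [-1.91504264e-01  2.55168443e-01  1.54016879e+00  7.21389375e-04
  1.34690791e+00 -1.95266099e-01] 31.02788322141725 [-0.35728508 -0.72933221  1.10973467]
```

>>> {"api": "arm_command", "payload": {"deltas": [[[170,0,0.12,3,0],[170,0,0,3,0],[170,0,0,3,0],[170,0,0,3,0],[170,0,0,2.5,0],[170,0,0,2.2,0],[170,0,0,0,0],[170,0,0,0,0]]]}}

```text
time: 4.35
tool_pos: [548.8, 3.5, 51.9]
tcp_rot: [-3.141, 0.0, 1.57]
contact_force: [-0.0, -0.0, 0.7]
width: 30.8
```

```bash
python3 - <<'E'
from h import *
save("side","s2.png",(230,150,400,280),4.5)
save("top","t2.png",(250,180,380,290),6)
o=get_obs(); print(o["tool_pos"],o["tcp_rot"],o["width"],o["contact_force"])
E
```

```text
[549.95950847   3.66038367  53.09566955] [3.13919352e+00 5.82327799e-04 1.57037039e+00] 31.19055648689764 [-0.34230848 -0.46103144  0.16591271]
```

View pics/s2.png

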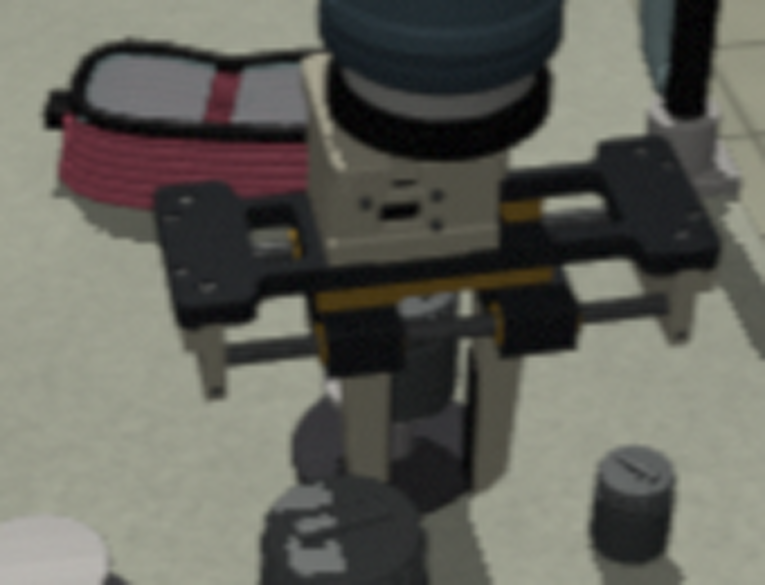

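View pics/t2.png

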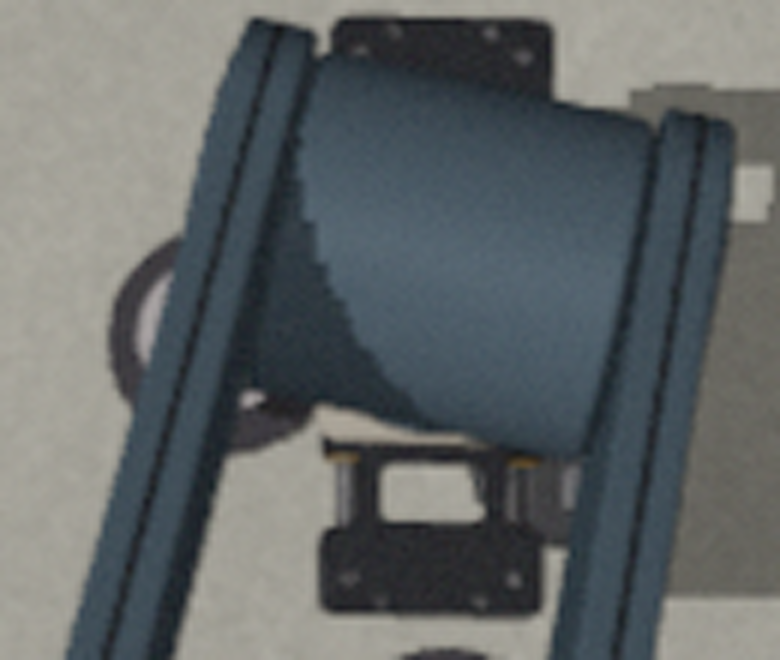

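>>> {"api": "arm_command", "payload": {"deltas": [[[170,0.8,0,0.2,0],[170,0.8,0,0,0],[170,0.5,0,0,0],[170,0.4,0,0,0],[170,0,0,0,0]]]}}

```text
time: 4.95
tool_pos: [548.9, 30.2, 49.8]
tcp_rot: [3.141, -0.0, 1.572]
contact_force: [-0.0, -0.7, -0.5]
width: 31.3
```

>>> {"api": "arm_command", "payload": {"deltas": [[[170,0.1,0,0,0],[170,0.1,0,0,0],[170,0.1,0,0,0],[170,0.1,0,0,0],[170,0.1,0,0,0],[170,0.1,0,0,0],[170,0.1,0,0,0],[170,0.1,0,0,0]]]}}

```text
time: 5.75
tool_pos: [549.0, 37.3, 49.7]
tcp_rot: [3.141, 0.0, 1.571]
contact_force: [0.1, 0.2, -0.4]
width: 30.5
```

>>> {"api": "arm_command", "payload": {"deltas": [[[170,0.1,0,0,0],[170,0.1,0,0,0],[170,0.1,0,0,0],[170,0.1,0,0,0],[170,0.1,0,0,0],[170,0.1,0,0,0],[170,0.1,0,0,0],[170,0.1,0,0,0]]]}}

```text
time: 6.55
tool_pos: [548.8, 45.4, 49.6]
tcp_rot: [-3.141, 0.0, 1.571]
contact_force: [-0.5, -1.2, 0.8]
width: 31.4
```

```bash
python3 - <<'E'
from h import *
save("side","s3.png",(230,150,400,280),4.5)
save("top","t3.png",(250,180,380,290),6)
o=get_obs(); print(o["tool_pos"],o["tcp_rot"],o["width"],o["contact_force"])
E
```

```text
[548.84099595  45.48229683  49.63999912] [-3.14147646e+00 -5.24061078e-05  1.57093247e+00] 30.968657126706926 [-0.49987531  0.27279828  0.14651313]
```

View pics/s3.png

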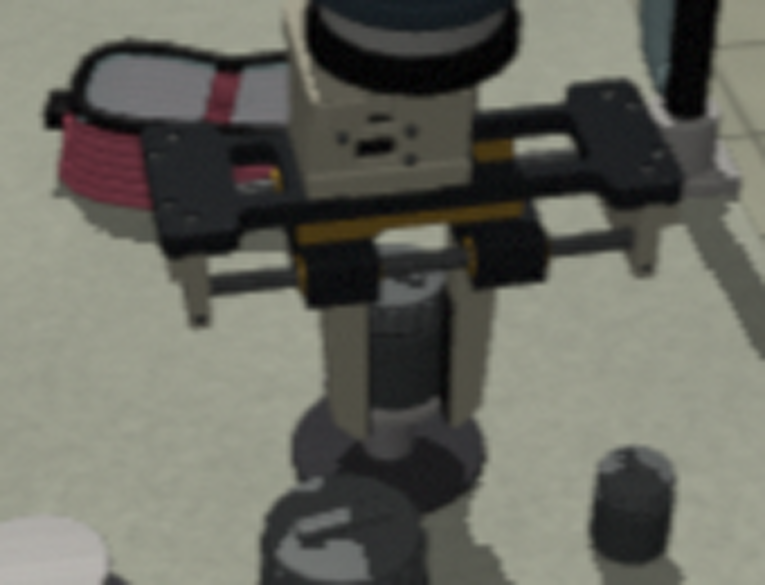

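>>> {"api": "arm_command", "payload": {"deltas": [[[170,0.1,0,0,0],[170,0.1,0,0,0],[170,0.1,0,0,0],[170,0.1,0,0,0],[170,0.1,0,0,0],[170,0.1,0,0,0],[170,0.05,0,0,0],[170,0,0,0,0]]]}}

```text
time: 7.45
tool_pos: [548.9, 52.0, 49.6]
tcp_rot: [-3.142, -0.0, 1.571]
contact_force: [0.3, 0.4, 0.3]
width: 31.1
```

```bash
python3 - <<'E'
from h import *
o=get_obs(); print(o["tool_pos"],o["tcp_rot"],o["width"],o["contact_force"])
E
```

```text
[548.860986    51.99827406  49.63555728] [-3.14155251e+00 -1.05434810e-04  1.57093184e+00] 31.12008651132321 [0.26424892 0.36945429 0.26096323]
```

>>> {"api": "arm_command", "payload": {"deltas": [[[170,-0.3,0,0,0],[170,-1,0,0,0],[170,-2,0,0,0],[170,-1.5,0,0,0],[170,0,0,-3,0],[170,0,0,-4,0],[170,0,0,-4,0],[170,0,0,-4,0]]]}}

```text
time: 8.25
tool_pos: [548.6, 2.9, 201.1]
tcp_rot: [-3.141, -0.0, 1.57]
contact_force: [1.5, 0.1, -0.3]
width: 31.4
```

>>> {"api": "arm_command", "payload": {"deltas": [[[170,-4,0,0,0],[170,-4,0,0,0],[170,-4,0,0,0],[170,-4,0,0,0],[170,-3,0,0,0],[170,0,0,0,0]]]}}

```text
time: 8.85
tool_pos: [548.4, -191.0, 199.3]
tcp_rot: [-3.142, 0.001, 1.566]
contact_force: [0.5, -0.1, 0.2]
width: 31.1
```

```bash
python3 - <<'E'
from h import *
save("side","s4.png",(230,150,400,280),4.5)
save("top","t4.png",(250,180,380,290),6)
for d in spot_point("top","case"): print(np.round(d["point"],1),back("top",d["point"],45).round(1))
o=get_obs(); print(o["tool_pos"],o["tcp_rot"],o["width"],o["contact_force"])
E
```

```text
[340.1 254.4] [510.9 -37.3  45. ]
[285.5 235.3] [548.6  78.6  45. ]
[323.2 195.4] [634.9   1.   45. ]
[ 548.46028445 -186.12986851  199.43797088] [-3.14111099e+00 -9.09820210e-04  1.56975711e+00] 31.1499672683617 [ 0.48643411 -0.5833305   0.89650862]
```

View pics/t4.png

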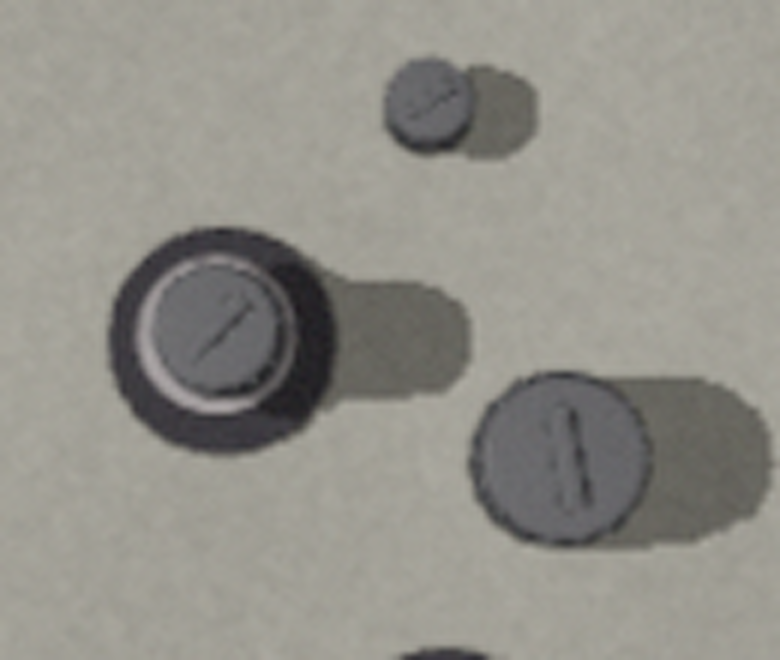

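View pics/s4.png

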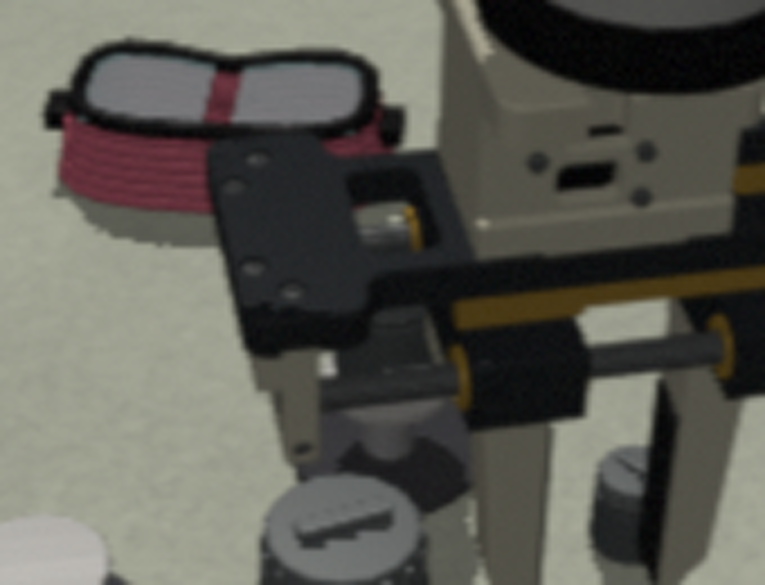

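```bash
python3 - <<'E'
from h import *
f=lambda u,v:((u+.5)/6-.5+250,(v+.5)/6-.5+180)
for uv in((216.5,333),): print("disc",back("top",f(*uv),45))
for uv in((215,327.5),): print("cap",back("top",f(*uv),104))
a=read_camera("top");S=(549,78.5);C=(549,76.3)
overlay("top",a,[((S,28,45),(0,0,255)),((C,21,104),(255,255,0)),((C,23,87),(0,255,255))],"to4.png",(265,210,315,260),12)
for n in("cup","mask","whistle"):
  for d in spot_point("top",n): print(n,back("top",d["point"],0).round(1))
E
```

```text
disc [549.05383962  78.22259727  45.        ]
cap [547.63579025  75.80094112 104.        ]
cup [ 514.6 -268.1    0. ]
mask [512.8 306.3   0. ]
whistle [ 385.2 -101.7    0. ]
```

View pics/to4.png

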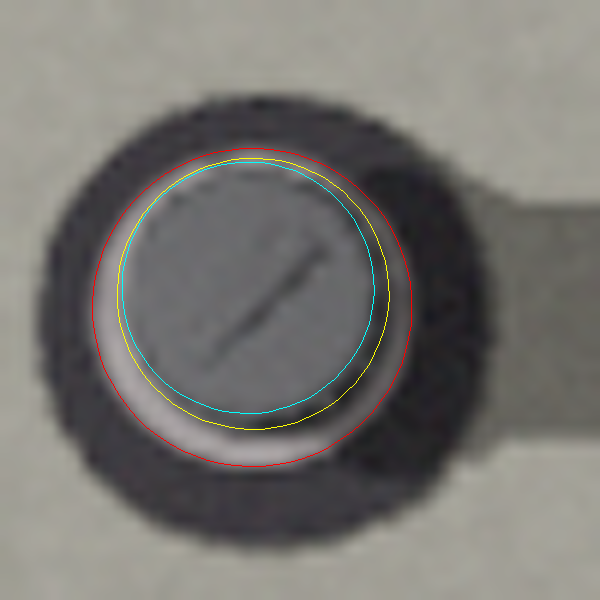

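The case is about 2.3 mm short in −y and still upright, so I'll give it one more small nudge.

>>> {"api": "arm_command", "payload": {"deltas": [[[170,4,0.05,0,0],[170,4,0,0,0],[170,4,0,0,0],[170,4,0,0,0],[170,3,0,0,0],[170,0,0,0,0]]]}}

```text
time: 9.8
tool_pos: [548.8, 8.5, 200.0]
tcp_rot: [3.141, -0.001, 1.577]
contact_force: [0.5, -0.5, 0.5]
width: 30.9
```

>>> {"api": "arm_command", "payload": {"deltas": [[[170,0,0,4,0],[170,0,0,4,0],[170,0,0,4,0],[170,0,0,2,0],[170,0,0,1,0],[170,0,0,0,0],[170,0,0,0,0]]]}}

```text
time: 10.5
tool_pos: [550.4, 3.6, 50.7]
tcp_rot: [3.14, 0.0, 1.571]
contact_force: [0.5, -0.6, -0.1]
width: 31.1
```

>>> {"api": "arm_command", "payload": {"deltas": [[[170,1,0,0,0],[170,1,0,0,0],[170,1,0,0,0],[170,0.6,0,0,0],[170,0.4,0,0,0],[170,0.2,0,0,0],[170,0.1,0,0,0],[170,0,0,0,0]]]}}

```text
time: 11.3
tool_pos: [549.4, 46.8, 49.6]
tcp_rot: [-3.141, 0.0, 1.571]
contact_force: [-0.5, -0.0, -0.1]
width: 31.1
```

Going 7.4 mm further takes the TCP to y = 54.2.

>>> {"api": "arm_command", "payload": {"deltas": [[[170,0.15,0,0,0],[170,0.15,0,0,0],[170,0.1,0,0,0],[170,0.1,0,0,0],[170,0.08,0,0,0],[170,0.08,0,0,0],[170,0.08,0,0,0],[170,0,0,0,0]]]}}

```text
time: 12.1
tool_pos: [549.5, 54.3, 49.7]
tcp_rot: [3.141, -0.0, 1.571]
contact_force: [-0.1, -0.2, -0.0]
width: 30.8
```

>>> {"api": "arm_command", "payload": {"deltas": [[[170,-0.3,0,0,0],[170,-1,0,0,0],[170,-2,0,0,0],[170,-1.7,0,0,0],[170,0,0,-3,0],[170,0,0,-4,0],[170,0,0,-4,0],[170,0,0,-4,0]]]}}

```text
time: 12.9
tool_pos: [549.1, 3.4, 201.1]
tcp_rot: [-3.141, 0.0, 1.57]
contact_force: [-0.1, -1.0, -0.1]
width: 31.0
```

>>> {"api": "arm_command", "payload": {"deltas": [[[170,-4,0,0,0],[170,-4,0,0,0],[170,-4,0,0,0],[170,-4,-1,0,0],[170,-3,-4,0,0],[170,0,-4,0,0],[170,0,-4,0,0],[170,0,0,0,0]]]}}

```text
time: 13.7
tool_pos: [414.8, -185.5, 199.2]
tcp_rot: [-3.138, -0.001, 1.568]
contact_force: [0.2, -1.4, -0.3]
width: 31.0
```

```bash
python3 - <<'E'
from h import *
a=read_camera("top");S=(549,78.5);C=(549,78.5)
overlay("top",a,[((S,28,45),(0,0,255)),((C,21,104),(255,255,0)),((C,23,87),(0,255,255))],"to5.png",(265,210,315,260),12)
for n in("cup","mask","whistle"):
  for d in spot_point("top",n): print(n,back("top",d["point"],0).round(1))
save("side","s5.png")
print(get_obs()["time"],get_obs()["tool_pos"])
E
```

```text
cup [ 511.5 -277.9    0. ]
mask [507.3 306.4   0. ]
whistle [391.  -99.2   0. ]
13.95 [ 420.5342871  -186.24326634  199.94543722]
```

View pics/to5.png

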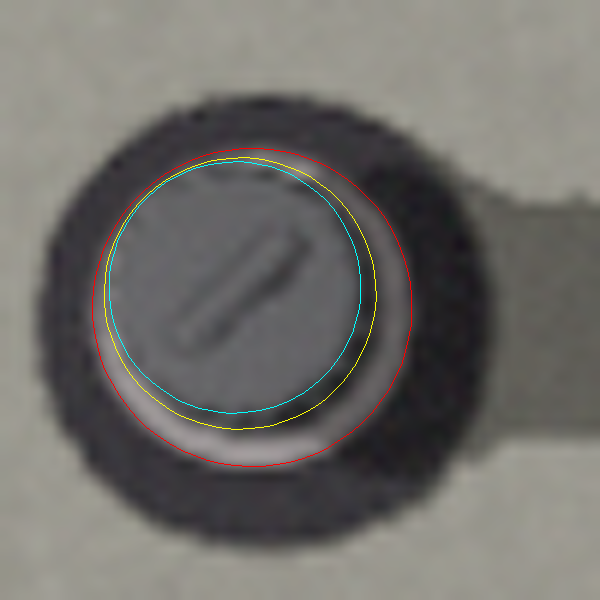

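View pics/s5.png

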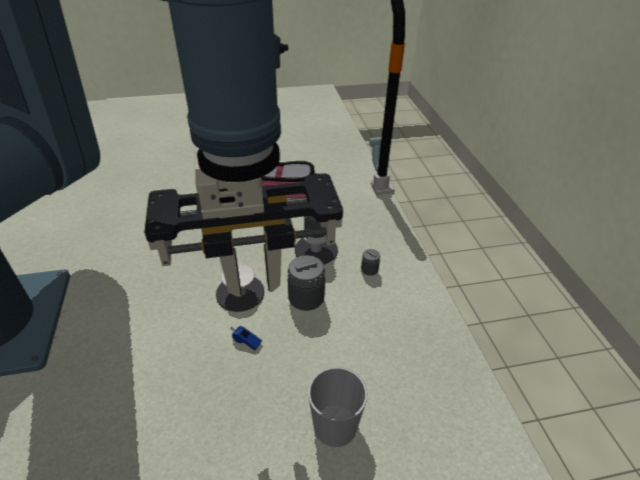

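```bash
python3 -c "
from h import *
o=get_obs();print(np.abs(o['joint_velocities']).max(),o['contact_force']);print(finish_job())"
```

```text
0.009817596318919833 [-0.33762288 -0.29534617 -0.2137783 ]
the job is handed in; nothing more can be done
None
```

I nudged the case to the middle of its stand and handed the job in at about 14 s. I set the fingers about 31 mm apart and pushed low on the body, first about 15 mm towards +y, then about 2 mm more. Then I moved the arm well clear.

- **Case:** in the last top-view overlay it stands upright, with its axis within about 1 mm of the stand's centre. That is by eye against calibrated circles, and the calibration is only good to about 2 mm. The gripper hid much of the case in the last side picture, so that view does not confirm it.
- **Force:** the readings after each push stayed around 1 N, with noise of about the same size. There was no reading in the middle of a push.
- **Bystanders:** the cup, whistle and snorkel look unmoved in the last side picture. The mask was partly hidden there. The network readings for the cup, mask and whistle differ from the first ones by up to about 9 mm in a single axis. I take that as detector scatter, because the arm never went near them.

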